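# Refit the cooker knob on a balcony gas hob

## Robot

A 7-joint arm with a two-finger parallel gripper is mounted at the origin on the work surface. World frame = base frame: x ahead of the robot, y to its left, z up, the work surface at z = 0. Lengths are in m, angles in rad, forces in N, time in s.
With the tool pointing down it reaches from about 0.35 to 0.9 m from the base axis. Payload 8.1 kg.
Tool frame: the origin (TCP) lies between the finger pads; the fingertips stand 19 mm ahead of it and the grasp point (between the pads) is the TCP (finger_overhang is the distance from the TCP to the fingertips, in m); z points along the fingers, y is the direction in which the jaws open and shut (so a half turn about z gives the same grasp; the last joint's range is limited). The gripper opens to 92 mm and grips with 3 to 60 N. Pads are 19 mm wide; open, the fingers measure 130 mm over their backs; the gripper's body (75 mm by 190 mm) begins 47 mm behind the grasp point.
Start: joints at [1.035, 0.434, 0.025, 1.573, -0.012, 1.134, -0.075], TCP at [0.262, -0.567, 0.246] pointing down, gripper open.
Joint ranges: [-2.62, 2.62], [-0.44, 2.09], [-1.27, 1.32], [0.08, 2.57], [-1.32, 4.46], [0.12, 2], [-2.74, 2.74]. Speed limits (rad/s): [2.22, 2.22, 3.01, 3.01, 3.14, 3.14, 3.14].

## Interface

Orientations are given as [roll, pitch, yaw] about the fixed x, y, z axes, in that order (R = Rz(yaw) Ry(pitch) Rx(roll)).
In Python, from workcell import state, camera, finish_job, trace, tip_of, finger_overhang gives the robot as it stands.
- The arm moves only by the tool servo_tool, never from a script. Its argument "plan" is text: rows parted by semicolons, each of 7 numbers parted by spaces: the shift along the tool's x, y, z in m, then the turn, a rotation vector about the tool's x, y, z in degrees, then the closure, from 0 (fully open) to 1 (shut). In form: dx dy dz ax ay az grip; .... A call has 1 to 20 rows; each row shifts and turns the commanded pose from where the row before left it, along the tool's axes as they then stand; what a row does not reach is not made up. A row lasts 1/10 s, in which the tool goes at most 50 mm and 8.59 degrees, less where a joint would pass 70% of its speed; a pose out of reach is approached as far as the arm can. A call is refused whole if a number of a shift passes 0.05 or a number of a turn 8.59, either way. A call with a gripper value outside its range is refused whole. The fingers move at their own pace and stop on an object; "squeeze" is the grip in N (left out, the last holds). Time passes only in rows, so rows that do not move let the fingers close. It gives the time, the measured TCP pose, the force and the opening at its end, in the units of the state.
- state(): the state, without advancing time (a new reading comes with each control period).
- camera(name): name is "scene" or "top"; returns a dict with "pixels" (384x512x3 uint8, red, green, blue), "z_map" (384x512 float32, m along the optical axis (not along the pixel's ray), 0 where there is no reading), "camera_matrix" (3x3 intrinsics, pixels), "k1" (the pictures are not rectified: a ray, as slopes to the right and down, at radius r is drawn at 1 + k1 r^2 times it, then the intrinsics apply), "cam_to_world" (4x4, takes a point from camera to world coordinates). Camera axes: x right, y down, z forward; pixel columns grow to the right and rows downward; lengths in m; the calibration is good to about 2 mm. A picture is of the moment at which its call begins.
- finish_job(): hands the job in, once; it reports no verdict.
Trained networks look in a picture, given as the dict that the camera call returned (one of the last four; its "shot" number tells which), for a name from the list of things; names that differ only in an ending like _2 or _b are one class to them, and where a whole thing is asked for, a point or a joint stands for the part that bears it (a point fixed in the world has none). Each returns a list of dicts, best first, with "conf" (0 to 1); they miss things now and then, are a little off and sometimes report something else, mostly with a low value. They report only what shows in the picture. A call takes as long as a camera call. They do not tell look-alikes from the thing itself.
- trace(picture, name): "pixels" (384x512 bool, what is visible of it) and "centre" ([column, row] as shares, 0 to 1, of the picture: columns of its width, rows of its height, amid what is visible of it).
- tip_of(picture, name): "centre" ([column, row] as shares, 0 to 1, of the picture: columns of its width, rows of its height: a listed point, or the origin of a listed thing).
The state is a dict: "time_s": time; "joint_positions": joint angles; "joint_vel": joint speeds; "effort": joint torques, N m; "ee_pos": TCP position; "ee_rot": TCP orientation; "ft_force": force on the tool from outside, world axes, zero at the start; "moment": the same for the moment, N m; "opening": finger opening in m.
Only numpy, scipy, OpenCV 4.12 (cv2) and the standard library are available. Lean on these libraries where they do the work, as an engineer would, in place of code of your own. Each camera call takes 0.05 s, during which the arm holds its last target. There are 200 camera calls.

## Task

The tabletop gas hob needs its burner knob back. First turn the hob's shut-off timer anticlockwise back to its zero stop; then pick up the loose cooker knob, turn it so that its D-shaped hole matches the D-shaped spindle, push it fully onto the spindle without forcing it (it slides on easily when it matches, under 40 N) and press it in so that the spindle goes down against its spring. Finish while still holding the knob pressed in, with the timer left at zero and without shoving aside the door hinge, parts tray or jar that lie around the loose knob.

Things in the scene. Friction and masses are not known exactly. Their poses are not given: they have to be found in the camera images.
- hob: white tabletop gas hob, 300 (x) x 340 (y) x 70 mm high, fixed. Origin under its centre at table height; its -x edge is the front, towards the robot. On its top, 110 mm in front of the centre, are the bare spindle (85 mm to +y) and the timer (85 mm to -y). Burner and pan support, top 102 mm above the table, lie within 92 mm of the point 45 mm to +x of the origin
- spindle: steel gas spindle. Origin on its axis, on top of its collar, 82 mm above the table when up. Above it a D-shaped shaft, 12 mm diameter, 13 mm long (last 1.5 mm slimmer), cut nearly in half, its flat facing own +x, 1 mm from the axis. The collar, 3 mm thick, 36 mm diameter, is a D too, flat on the same side, 7 mm off. Stiff to turn (0.12 N m). +x points along the hob's +x, within 0.8 rad
- press (a joint): how far the spindle is pushed down, m: 0 up, 0.006 at the bottom stop. Spring: it begins to move at about 5 N and bottoms at about 9 N; it comes up again when let go
- knob: loose black cooker knob upright on the table, 30 to 65 g, origin at the centre of its underside. Round (eight-sided) body 41 mm across, 18 mm high; on it a bar grip 36 mm long (own x), 14 mm thick (own y), 26 mm high, top 44 mm above the underside. A nose, 6 mm thick, 8 to 18 mm above the underside, sticks out of the body at +x. It starts with +x pointing away from the robot or to its left
- knob_nose (a point): tip of the knob's nose, 31 mm along its +x, 13 mm up. The D-shaped hole in the knob's underside is 14 mm in diameter and 14 mm deep, its flat on the nose side, 1.8 mm from the axis. So the knob goes on with its x along the spindle's x, within about 0.15 rad, and is fully on when its underside rests on the collar (origins coincide)
- hinge: steel door hinge lying open, 90 x 76 x 12 mm, leave alone; origin under its centre
- tray: grey plastic parts tray 90 x 70 x 22 mm, leave alone; origin under its centre
- jar: glass jar with steel lid, 56 mm across, 60 mm high, leave alone; origin under its centre
- timer (a joint): angle of the hob's timer, rad: 0 at its zero stop (the grip bar then lies along the hob's x), grows clockwise seen from above, to 2.0; friction 0.04 N m, stays where it is left
- timer_grip (a point): on the timer's axis, 107 mm above the table, at the height to grip; its x runs along the timer's grip bar, 42 mm long, 14 mm thick, 82 to 114 mm above the table, on a disc 44 mm in diameter whose top is 84 mm up
There are look-alikes about, which are no part of the job. What is shaped like the knob but orange is not meant.

How it is judged:
By the outcome, as a careful person would: the job done as asked, in the order asked, and still so for the second after the job is handed in, while the arm keeps its last pose, push and grip.
It also fails if it takes over 53 s, if anything falls off the work surface, if the arm or the gripper's body presses on something with over 40 N, if the wrist force passes 120 N, or if a joint passes its speed limit or range.

## Working session

There is one attempt and no reset: what is moved stays moved. The work goes in short steps, Python scripts to look and compute and a tool call to move; the robot and the scene stay as the last step left them, time stands still between calls to the robot, and variables do not carry over. Pictures are saved under pics/ and viewed, and the job is handed in when it is done.

Besides the shell and the picture viewer there is one more tool, called after "Request:" as name(argument=value, ...) on one line, values as JSON. servo_tool: Moves the arm, as the interface text tells. Its arguments: {"type":"object","properties":{"plan":{"type":"string"},"squeeze":{"type":"number"}},"required":["plan"]}

```bash
mkdir -p pics; cat > h.py <<'E'
import numpy as np, cv2
from workcell import *
def px2w(c,u,v,z=None,h=None):
    K=c["camera_matrix"];k1=c["k1"];T=np.array(c["cam_to_world"])
    xd=np.array([(u-K[0][2])/K[0][0],(v-K[1][2])/K[1][1]]);x=xd.copy()
    for _ in range(20): x=xd/(1+k1*(x@x))
    d=np.array([x[0],x[1],1.])
    if h is not None:
        r=T[:3,:3]@d; z=(h-T[2,3])/r[2]
    elif z is None:
        z=c["z_map"][int(round(v)),int(round(u))]
    return T[:3,:3]@(d*z)+T[:3,3]
def cloud(c,mask):
    vs,us=np.nonzero(mask&(c["z_map"]>0))
    return np.array([px2w(c,u,v) for u,v in zip(us,vs)])
def save(c,name,crop=None,s=1):
    im=c["pixels"][:,:,::-1]
    if crop: im=im[crop[1]:crop[3],crop[0]:crop[2]]
    cv2.imwrite("pics/"+name,cv2.resize(im,None,fx=s,fy=s,interpolation=cv2.INTER_CUBIC))
E
python3 - <<'E'
from h import *
for n in("scene","top"):
    c=camera(n); save(c,n+"0.png",s=1.5)
    print(n,np.round(c["cam_to_world"],3).tolist())
    for t in["knob","knob_nose","spindle","timer_grip","hob","hinge","tray","jar"]:
        for d in tip_of(c,t)[:3]:
            u,v=d["centre"][0]*512,d["centre"][1]*384
            print(t,round(d["conf"],2),round(u),round(v),np.round(px2w(c,min(u,511),min(v,383)),3))
s=state();print(s)
E
```

```text
scene [[-0.767, 0.496, -0.406, 0.841], [0.642, 0.58, -0.502, 0.422], [-0.013, -0.645, -0.764, 0.676], [0.0, 0.0, 0.0, 1.0]]
knob 0.81 327 213 [0.416 0.163 0.026]
knob 0.8 287 228 [0.505 0.129 0.017]
knob 0.65 327 246 [0.473 0.217 0.017]
knob_nose 0.84 282 233 [0.515 0.124 0.001]
knob_nose 0.73 340 206 [0.371 0.165 0.017]
knob_nose 0.57 309 249 [ 0.497  0.192 -0.   ]
spindle 0.64 234 142 [ 0.464 -0.105  0.082]
timer_grip 0.7 179 110 [ 0.514 -0.267  0.11 ]
timer_grip 0.16 287 283 [0.59  0.219 0.001]
hob 0.65 183 177 [ 0.618 -0.098  0.073]
hinge 0.65 377 277 [0.448 0.33  0.014]
tray 0.62 289 283 [0.586 0.222 0.004]
jar 0.55 331 320 [0.601 0.337 0.06 ]
top [[-0.01, -0.987, 0.163, 0.374], [-1.0, 0.006, -0.026, 0.046], [0.025, -0.163, -0.986, 0.885], [0.0, 0.0, 0.0, 1.0]]
knob 0.72 195 241 [0.394 0.153 0.042]
knob 0.6 211 202 [0.481 0.118 0.043]
knob 0.51 173 211 [0.462 0.206 0.033]
knob_nose 0.76 193 255 [0.365 0.162 0.002]
knob_nose 0.67 173 196 [0.501 0.212 0.004]
knob_nose 0.61 206 190 [ 0.515  0.134 -0.   ]
spindle 0.47 311 206 [ 0.467 -0.098  0.082]
timer_grip 0.61 392 188 [ 0.5   -0
[... 189 characters left out ...]
67 0.305 0.063]
{'time_s': 0.9, 'joint_positions': array([ 1.03538183,  0.43447995,  0.02498326,  1.57319822, -0.01163926,
        1.13400597, -0.07508074]), 'joint_vel': array([ 0.00079275, -0.00097575,  0.00064812,  0.00153394, -0.00042082,
        0.00072157,  0.00026313]), 'effort': array([ 2.04154782e-05, -6.67639589e+01,  9.84265991e-01, -3.14809227e+01,
       -6.06035069e-02,  3.24077974e-02, -8.04229353e-05]), 'ee_pos': array([ 0.26214237, -0.56737934,  0.24575479]), 'ee_rot': array([ 3.14154166e+00, -3.51213474e-05,  4.32747467e-01]), 'ft_force': array([-0.44480613, -0.11215282,  0.41987938]), 'moment': array([ 0.00701535,  0.03293645, -0.00740096]), 'opening': 0.09194521445154955}
```

View pictures.

View pics/scene0.png

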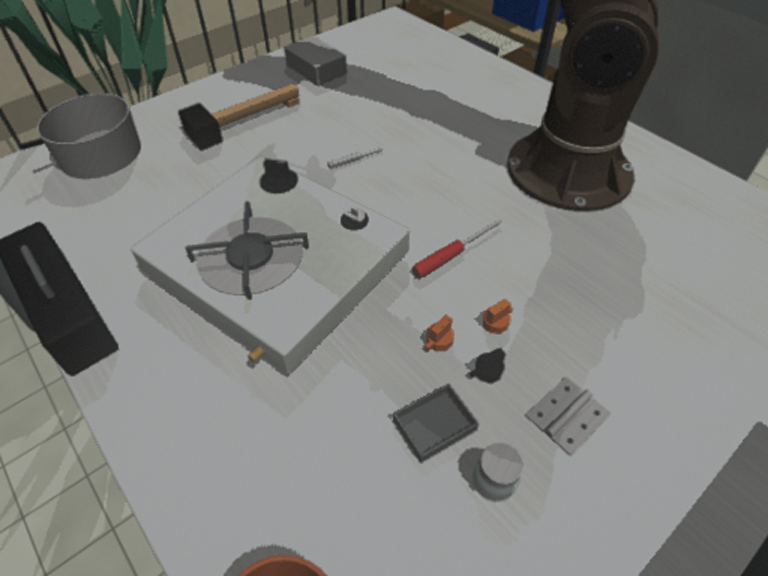

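View pics/top0.png

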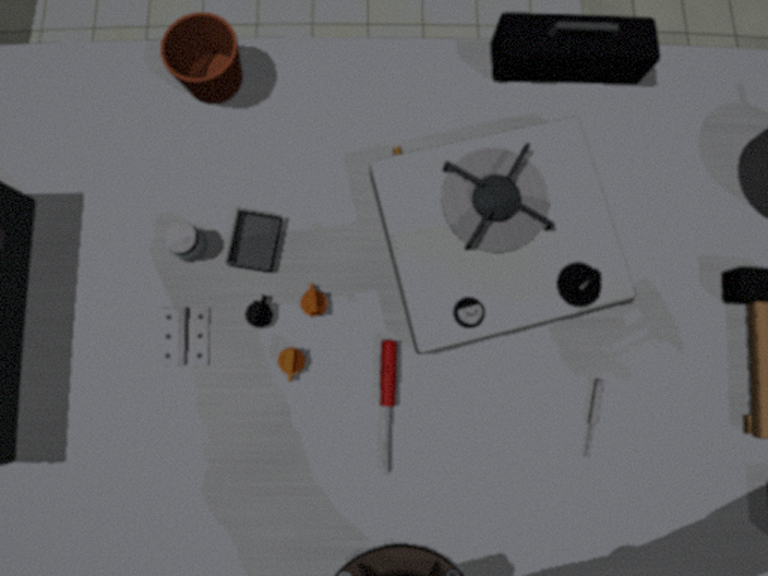

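The black knob (top 173,209) fits. The orange knob-shaped ones at (208,201) and (195,241) are look-alikes. Next I'll fit the hob and measure the timer, spindle flat and knob more closely.

```bash
python3 - <<'E'
from h import *
for n in("top","scene"):
    c=camera(n)
    m=trace(c,"hob")[0]["pixels"]; P=cloud(c,m); Q=P[abs(P[:,2]-0.07)<0.006]
    print(n,"hobtop",np.median(Q[:,2]),cv2.minAreaRect((Q[:,:2]*1000).astype(np.float32)))
    for t in("knob","timer","spindle"):
        for d in trace(c,t)[:3]:
            P=cloud(c,d["pixels"]);
            if len(P)<10: continue
            col=c["pixels"][d["pixels"]].mean(0).round()
            print(t,round(d["conf"],2),len(P),col,"zmax",P[:,2].max().round(3))
            hi=P[P[:,2]>np.percentile(P[:,2],97)-0.012]
            r=cv2.minAreaRect((hi[:,:2]*1000).astype(np.float32)); print("  top",np.round(hi.mean(0),3),len(hi),np.round(r[0]),np.round(r[1]),round(r[2],1))
    for t,h in(("knob",0),("knob_nose",.013),("spindle",.082),("timer_grip",.107)):
        for d in tip_of(c,t)[:3]:
            u,v=d["centre"][0]*512,d["centre"][1]*384
            print(t,round(d["conf"],2),round(u),round(v),np.round(px2w(c,u,v,h=h),4))
    if n=="top":
        a=[c["pixels"][v-22:v+22,u-22:u+22,::-1] for u,v in((173,209),(313,207),(387,190))]
    else:
        a=[c["pixels"][v-22:v+22,u-22:u+22,::-1] for u,v in((327,246),(236,144),(185,115))]
    im=np.hstack(a); im=cv2.resize(im,None,fx=6,fy=6,interpolation=cv2.INTER_CUBIC)
    cv2.imwrite(f"pics/crop_{n}.png",np.clip(im.astype(float)*2,0,255))
E
```

```text
top hobtop 0.07102231704007289 ((590.3845825195312, -160.05471801757812), (301.50823974609375, 339.6285705566406), 13.5110445022583)
knob 0.71 292 [23. 23. 24.] zmax 0.048
  top [0.468 0.21  0.044] 113 [468. 210.] [15. 36.] 74.2
knob 0.64 246 [95. 54. 22.] zmax 0.048
  top [0.484 0.125 0.045] 103 [485. 125.] [35. 14.] 7.3
knob 0.55 280 [98. 62. 29.] zmax 0.048
  top [0.397 0.158 0.044] 113 [397. 159.] [14. 36.] 84.2
timer 0.78 339 [12. 12. 13.] zmax 0.118
  top [ 0.502 -0.265  0.114] 138 [ 503. -267.] [14. 42.] 41.1
spindle 0.51 148 [ 99.  99. 102.] zmax 0.097
  top [ 0.459 -0.103  0.088] 46 [ 458. -105.] [19. 32.] 11.0
knob 0.77 194 240 [ 0.3975  0.16   -0.    ]
knob 0.68 174 209 [ 0.47    0.2084 -0.    ]
knob 0.52 212 203 [0.4837 0.1207 0.    ]
knob_nose 0.85 196 255 [0.3652 0.155  0.013 ]
knob_nose 0.77 207 190 [0.5143 0.1315 0.013 ]
knob_nose 0.69 175 196 [0.4987 0.2038 0.013 ]
spindle 0.43 314 209 [ 0.4591 -0.1044  0.082 ]
timer_grip 0.76 392 189 [ 0.498  -0.2704  0.107 ]
scene hobtop 0.07045976806695586 ((590.4169311523438, -158.10498046875), (300.92791748046875, 342.0303955078
[... 199 characters left out ...]
162.] [14. 36.] 87.8
timer 0.85 268 [47. 48. 47.] zmax 0.117
  top [ 0.504 -0.263  0.111] 100 [ 503. -266.] [14. 40.] 39.2
spindle 0.41 94 [123. 123. 122.] zmax 0.096
  top [ 0.463 -0.1    0.09 ] 26 [464. -97.] [18. 12.] 51.9
knob 0.82 330 213 [0.3924 0.1559 0.    ]
knob 0.68 291 227 [0.4894 0.1264 0.    ]
knob 0.6 326 247 [0.4669 0.213  0.    ]
knob_nose 0.89 340 205 [0.366  0.1615 0.013 ]
knob_nose 0.74 283 232 [0.5173 0.1307 0.013 ]
knob_nose 0.73 310 248 [0.5013 0.1963 0.013 ]
spindle 0.41 236 144 [ 0.4637 -0.0985  0.082 ]
timer_grip 0.84 181 112 [ 0.5137 -0.2625  0.107 ][ WARN:0@5.298] global loadsave.cpp:1063 imwrite_ Unsupported depth image for selected encoder is fallbacked to CV_8U.
```

View pics/crop_top.png

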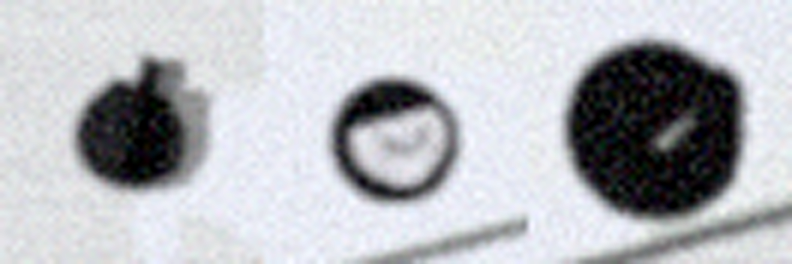

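View pics/crop_scene.png

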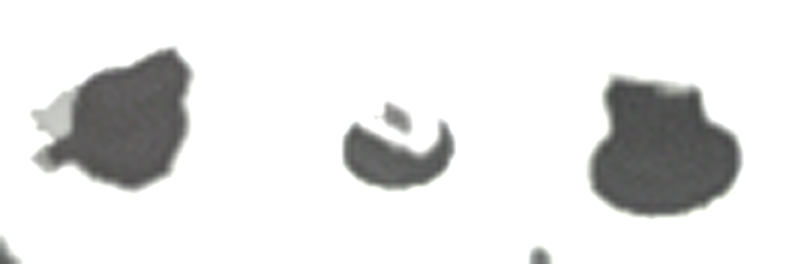

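The black knob (top crop left: nose up at about 150,70; scene crop: nose left at about 45,157) is at (0.469, 0.212), yaw about -15.5°. The hob fit agrees with the measured timer at (0.503, -0.267), with its bar at about -50° and its zero at 13.5°. The chrome collar's flat faces up-picture, at about 15°. I'll move above the timer now.

Request:
servo_tool(plan="0.031 -0.0156 0 0 0 0 0.6;0.031 -0.0156 0 0 0 0 0.6;0.031 -0.0156 0 0 0 0 0.6;0.031 -0.0156 0 0 0 0 0.6;0.031 -0.0156 0 0 0 0 0.6;0.031 -0.0156 0 0 0 0 0.6;0.031 -0.0156 0 0 0 0 0.6;0.031 -0.0156 0 0 0 0 0.6;0.031 -0.0156 0 0 0 0 0.6;0.031 -0.0156 0 0 0 0 0.6;0.031 -0.0156 0 0 0 0 0.6;0 0 0 0 0 8.3 0.6;0 0 0 0 0 8.3 0.6;0 0 0 0 0 8.3 0.6;0 0 0 0 0 8.3 0.6;0 0 0 0 0 8.3 0.6;0 0 0 0 0 8.3 0.6;0 0 0 0 0 8.3 0.6;0 0 0 0 0 8.3 0.6;0 0 0 0 0 8.3 0.6", squeeze=20)

```text
time_s: 3.8
ee_pos: [0.4998, -0.2686, 0.2458]
ee_rot: [-3.142, -0.0, -0.877]
ft_force: [-0.1, -0.3, -0.4]
opening: 0.0365
```

```bash
cat >> h.py <<'E'
def to(x,y,z,yaw):
    from scipy.spatial.transform import Rotation as Ro
    s=state(); R=Ro.from_euler("xyz",s["ee_rot"]); T=Ro.from_euler("xyz",[np.pi,0,np.radians(yaw)])
    print("t",round(s["time_s"],2),"pos",s["ee_pos"].round(4),"rot",np.degrees(s["ee_rot"]).round(1),"j7",s["joint_positions"][6].round(2),"F",s["ft_force"].round(1),"M",s["moment"].round(2),"op",round(s["opening"],4))
    print(" shift",R.inv().apply(np.array([x,y,z])-s["ee_pos"]).round(4),"turn",np.degrees((R.inv()*T).as_rotvec()).round(1))
E
python3 - <<'E'
from h import *
to(.503,-.267,.107,-50)
# rectify spindle collar plane, world up=+x, left=+y
out=[]
for n in("top","scene"):
    c=camera(n);K=np.array(c["camera_matrix"]);T=np.array(c["cam_to_world"]);N=240
    ii,jj=np.mgrid[0:N,0:N]; W=np.stack([.4636+(N/2-ii)*.00025,-.102+(N/2-jj)*.00025,0*ii+.082],-1)
    C=(W-T[:3,3])@T[:3,:3]; x=C[...,:2]/C[...,2:]; x=x*(1+c["k1"]*(x**2).sum(-1,keepdims=True))
    u=(x[...,0]*K[0,0]+K[0,2]).astype(np.float32);v=(x[...,1]*K[1,1]+K[1,2]).astype(np.float32)
    im=cv2.remap(c["pixels"],u,v,cv2.INTER_CUBIC)[...,::-1]
    im=cv2.convertScaleAbs(im,alpha=1.6 if n=="top" else .9); cv2.circle(im,(120,120),72,(0,0,255),1); out.append(im)
    if n=="top": save(c,"top1.png",s=1)
cv2.imwrite("pics/rect.png",cv2.resize(np.hstack(out),None,fx=1.6,fy=1.6))
E
```

```text
t 3.8 pos [ 0.4998 -0.2686  0.2458] rot [-180.    -0.   -50.3] j7 -1.99 F [-0.1 -0.3 -0.4] M [0.12 0.05 0.04] op 0.0365
 shift [ 0.0008 -0.0035  0.1388] turn [-0.  -0.  -0.3]
```

View pics/rect.png

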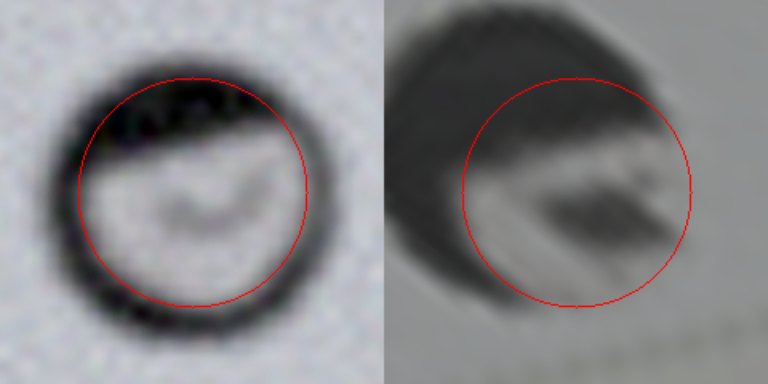

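The collar sits on the expected circle in both views. Its flat edge runs from (90,160) to (290,118), so the spindle yaw is about 12–13°. Next I'll go down onto the timer and grip it.

Request:
servo_tool(plan="0.0008 -0.0035 0.0278 0 0 0 0.6;0 0 0.0278 0 0 0 0.6;0 0 0.0278 0 0 0 0.6;0 0 0.0278 0 0 0 0.6;0 0 0.0278 0 0 0 0.6;0 0 0 0 0 0 0.6;0 0 0 0 0 0 0.9;0 0 0 0 0 0 0.9;0 0 0 0 0 0 0.9;0 0 0 0 0 0 0.9;0 0 0 0 0 0 0.9", squeeze=15)

```text
time_s: 5.0
ee_pos: [0.5017, -0.2682, 0.1072]
ee_rot: [3.14, -0.0, -0.872]
ft_force: [-5.1, -3.6, 3.3]
opening: 0.0139
```

```bash
python3 - <<'E'
from h import *
to(.503,-.267,.107,13.5)
E
```

```text
t 5.0 pos [ 0.5017 -0.2682  0.1072] rot [179.9  -0.  -49.9] j7 -1.96 F [-5.1 -3.6  3.3] M [-0.64  0.99  0.  ] op 0.0139
 shift [-0.0001 -0.0017  0.0002] turn [  0.1   0.  -63.4]
```

Request:
servo_tool(plan="0 0.001 0 0 0 0 0.9;0 0 0 0 0 -7 0.9;0 0 0 0 0 -7 0.9;0 0 0 0 0 -7 0.9;0 0 0 0 0 -7 0.9;0 0 0 0 0 -7 0.9;0 0 0 0 0 -7 0.9;0 0 0 0 0 -7 0.9;0 0 0 0 0 -7 0.9;0 0 0 0 0 -4 0.9;0 0 0 0 0 0 0.9")

```text
time_s: 6.1
ee_pos: [0.5016, -0.2686, 0.1071]
ee_rot: [3.141, 0.0, 0.177]
ft_force: [-4.5, -3.5, 5.7]
opening: 0.0139
```

```bash
python3 - <<'E'
from h import *
to(.503,-.267,.107,13.5)
E
```

```text
t 6.1 pos [ 0.5016 -0.2686  0.1071] rot [180.    0.   10.1] j7 -1.09 F [-4.5 -3.5  5.7] M [-0.72  1.01  0.05] op 0.0139
 shift [ 0.0016 -0.0013  0.0001] turn [ 0.   0.  -3.4]
```

Request:
servo_tool(plan="0 0 0 0 0 -3 0.9;0 0 0 0 0 -2 0.9;0 0 0 0 0 -2 0.9;0 0 0 0 0 0 0.9")

```text
time_s: 6.5
ee_pos: [0.5019, -0.2685, 0.1071]
ee_rot: [3.141, 0.0, 0.297]
ft_force: [-4.2, -4.6, 6.1]
opening: 0.0145
```

```bash
python3 - <<'E'
from h import *
to(.503,-.267,.107,13.5)
E
```

```text
t 6.5 pos [ 0.5019 -0.2685  0.1071] rot [180.   0.  17.] j7 -0.99 F [-4.2 -4.6  6.1] M [-0.85  0.95 -0.42] op 0.0145
 shift [ 0.0014 -0.0011  0.0001] turn [0.  0.  3.5]
```

The moment about z jumped to -0.42 N·m and the bar is skewed in the pads, so the timer is against its stop. I'll release, lift and move towards the knob, then check the timer.

Request:
servo_tool(plan="0 0 0 0 0 0 0.6;0 0 0 0 0 0 0.6;0 0 0 0 0 0 0.6;0 0 -0.03 0 0 0 0.6;0 0 -0.03 0 0 0 0.6;0 0 -0.03 0 0 0 0.6;0.01 -0.035 0 0 0 0 0.6;0.01 -0.035 0 0 0 0 0.6;0.01 -0.035 0 0 0 0 0.6;0.01 -0.035 0 0 0 0 0.6;0.01 -0.035 0 0 0 0 0.6;0.01 -0.035 0 0 0 0 0.6;0.01 -0.035 0 0 0 0 0.6;0.01 -0.035 0 0 0 0 0.6;0.01 -0.035 0 0 0 0 0.6;0.01 -0.035 0 0 0 0 0.6;0.008 -0.035 0 0 0 8.1 0.6;0 0 0 0 0 8.1 0.6;0 0 0 0 0 8.1 0.6;0 0 0 0 0 8.1 0.6")

```text
time_s: 8.5
ee_pos: [0.492, 0.1331, 0.1966]
ee_rot: [-3.141, 0.0, -0.272]
ft_force: [-0.7, 0.2, -0.8]
opening: 0.0363
```

```bash
python3 - <<'E'
from h import *
to(.4685,.2115,.041,-15.5)
for n in("top","scene"):
    c=camera(n); save(c,n+"2.png",s=1.2)
    d=trace(c,"timer")[0]; P=cloud(c,d["pixels"])
    hi=P[P[:,2]>np.percentile(P[:,2],97)-0.012]
    r=cv2.minAreaRect((hi[:,:2]*1000).astype(np.float32)); print(d["conf"],np.round(hi.mean(0),3),r)
E
```

```text
t 8.5 pos [0.492  0.1331 0.1966] rot [-180.     0.   -15.6] j7 -2.3 F [-0.7  0.2 -0.8] M [ 0.05  0.03 -0.01] op 0.0363
 shift [-0.0436 -0.0692  0.1556] turn [-0.   0.  -0.1]
0.91 [ 0.503 -0.266  0.113] ((502.9356384277344, -267.0609436035156), (41.61061477661133, 14.586830139160156), 13.69170093536377)
0.59 [ 0.505 -0.264  0.112] ((503.3808288574219, -266.13104248046875), (40.636905670166016, 14.287765502929688), 11.288227081298828)
```

View pics/scene2.png

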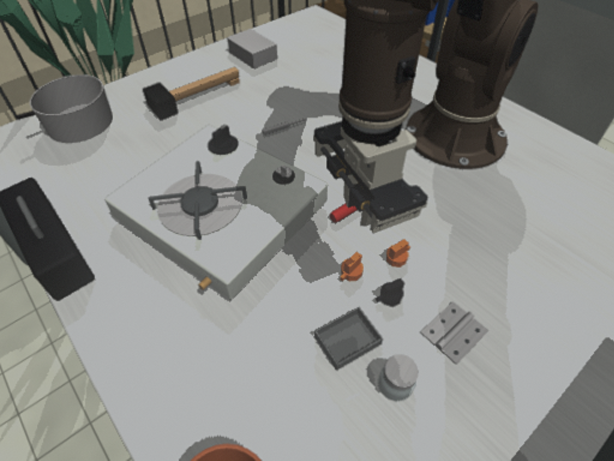

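The timer bar now lies at 13.7° (hob yaw 13.5°), so it is at zero. The black knob at (390,292) in this view has not moved. I'll go above it and down.

Request:
servo_tool(plan="-0.0145 -0.023 0 0 0 0 0.6;-0.0145 -0.023 0 0 0 0 0.6;-0.0146 -0.0232 0 0 0 0 0.6;0 0 0.02 0 0 0 0.6;0 0 0.03 0 0 0 0.6;0 0 0.03 0 0 0 0.6;0 0 0 0 0 0 0.6")

```text
time_s: 9.4
ee_pos: [0.4662, 0.2092, 0.1137]
ee_rot: [3.138, 0.005, -0.264]
ft_force: [-0.7, -0.2, -0.7]
opening: 0.0366
```

```bash
python3 - <<'E'
from h import *
to(.4685,.2115,.041,-15.5)
c=camera("scene"); save(c,"scene3.png",(260,170,400,290),5)
E
```

```text
t 9.4 pos [0.4662 0.2092 0.1137] rot [179.8   0.3 -15.1] j7 -2.51 F [-0.7 -0.2 -0.7] M [-0.01  0.08 -0.  ] op 0.0366
 shift [ 0.0019 -0.0031  0.0727] turn [0.2 0.3 0.4]
```

View pics/scene3.png

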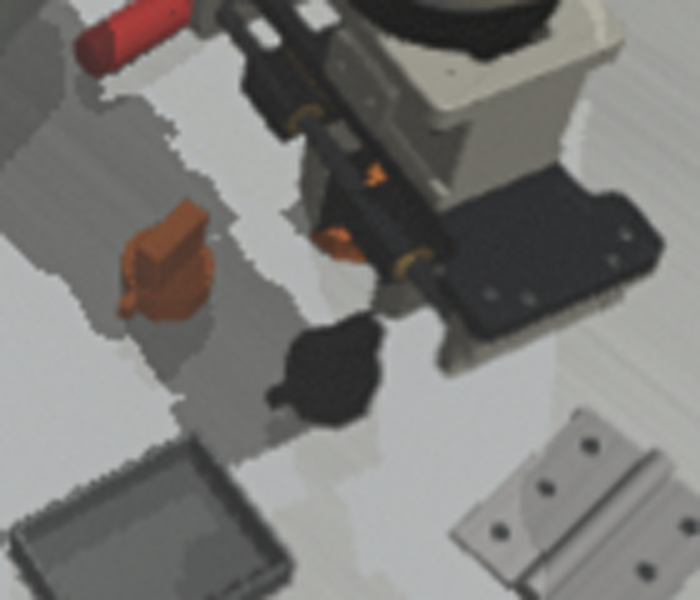

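The gripper is coming down centred over the black knob (330,380 in the crop), and the neighbours are clear.

Request:
servo_tool(plan="0.0019 -0.0031 0.012 0 0 0.4 0.6;0 0 0.02 0 0 0 0.6;0 0 0.02 0 0 0 0.6;0 0 0.02 0 0 0 0.6;0 0 0 0 0 0 0.6")

```text
time_s: 9.95
ee_pos: [0.4707, 0.2126, 0.0436]
ee_rot: [3.14, 0.001, -0.274]
ft_force: [0.4, -0.8, 0.2]
opening: 0.0368
```

```bash
python3 - <<'E'
from h import *
to(.4685,.2115,.041,-15.5)
E
```

```text
t 9.95 pos [0.4707 0.2126 0.0436] rot [ 1.799e+02  1.000e-01 -1.570e+01] j7 -2.56 F [ 0.4 -0.8  0.2] M [-0.02  0.07 -0.02] op 0.0368
 shift [-0.0018  0.0017  0.0026] turn [ 0.1  0.1 -0.2]
```

Request:
servo_tool(plan="-0.0018 0.0017 0.002 0 0 0 0.6;0 0 0 0 0 0 0.92;0 0 0 0 0 0 0.92;0 0 0 0 0 0 0.92;0 0 0 0 0 0 0.92;0 0 0 0 0 0 0.92", squeeze=30)

```text
time_s: 10.55
ee_pos: [0.4693, 0.2118, 0.0433]
ee_rot: [-3.141, -0.001, -0.274]
ft_force: [-1.8, -1.4, 6.3]
opening: 0.0138
```

```bash
python3 - <<'E'
from h import *
to(.4685,.2115,.19,-15.5)
E
```

```text
t 10.55 pos [0.4693 0.2118 0.0433] rot [-180.    -0.   -15.7] j7 -2.57 F [-1.8 -1.4  6.3] M [-0.17  0.22  0.  ] op 0.0138
 shift [-0.0006  0.0004 -0.1467] turn [-0.  -0.  -0.2]
```

Request:
servo_tool(plan="0 0 -0.02 0 0 0 0.92;0 0 -0.03 0 0 0 0.92;0 0 -0.03 0 0 0 0.92;0 0 -0.03 0 0 0 0.92;0 0 -0.03 0 0 0 0.92;0.008 0.0304 0 0 0 0 0.92;0.008 0.0304 0 0 0 0 0.92;0.008 0.0304 0 0 0 0 0.92;0.008 0.0304 0 0 0 0 0.92;0.008 0.0304 0 0 0 0 0.92;0.008 0.0304 0 0 0 0 0.92;0.008 0.0304 0 0 0 0 0.92;0.008 0.0304 0 0 0 0 0.92;0.008 0.0304 0 0 0 0 0.92;0.008 0.0304 0 0 0 0 0.92;0 0 0 0 0 -7.2 0.92;0 0 0 0 0 -7.2 0.92;0 0 0 0 0 -7.2 0.92;0 0 0 0 0 -7.2 0.92;0 0 0 0 0 0 0.92")

```text
time_s: 12.55
ee_pos: [0.4635, -0.1027, 0.1828]
ee_rot: [-3.141, 0.0, 0.23]
ft_force: [-0.2, 0.3, 0.1]
opening: 0.0138
```

```bash
python3 - <<'E'
from h import *
to(.4636,-.102,.130,13)
for n in("scene","top"):
    c=camera(n)
    if n=="scene":
        save(c,"scene4.png",(150,60,340,200),4)
        for t in("knob_nose","knob"):
            for d in tip_of(c,t)[:4]:
                u,v=d["centre"][0]*512,d["centre"][1]*384; print(t,round(d["conf"],2),round(u),round(v),px2w(c,u,v).round(4))
    else: save(c,"top4.png",s=1.3)
E
```

```text
t 12.55 pos [ 0.4635 -0.1027  0.1828] rot [-180.     0.    13.2] j7 -1.32 F [-0.2  0.3  0.1] M [-0.   -0.02  0.01] op 0.0138
 shift [ 0.0003 -0.0006  0.0528] turn [-0.   0.   0.2]
knob_nose 0.83 340 207 [0.3711 0.1672 0.014 ]
knob_nose 0.82 286 231 [0.512  0.1334 0.016 ]
knob_nose 0.79 223 126 [ 0.3957 -0.2549 -0.0005]
knob 0.92 289 229 [0.5051 0.1352 0.0184]
knob 0.69 330 215 [0.4066 0.1667 0.0174]
knob 0.62 237 125 [ 0.4688 -0.085   0.1526]
```

View pics/scene4.png

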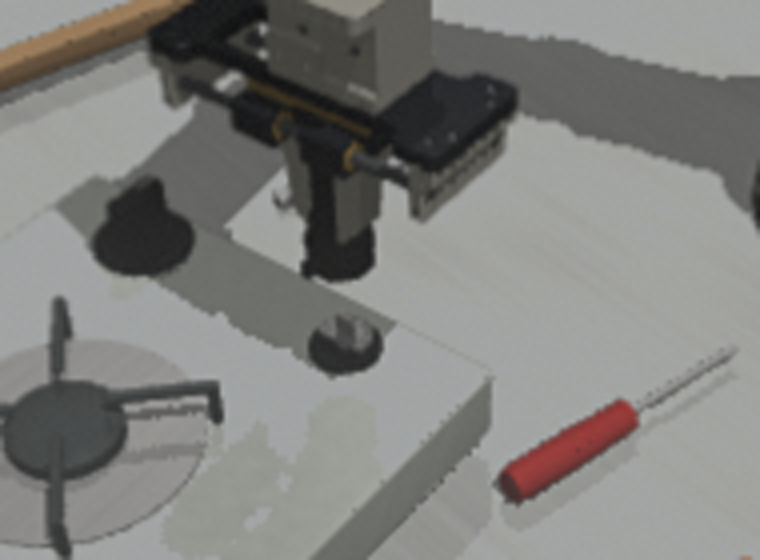

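The knob is held with its nose at the lower left (305,268 in the crop), pointing along the hob's +x, and it is above the spindle at (345,335). I'll go down to just above the shaft, then creep.

Request:
servo_tool(plan="0 -0.0005 0.014 0 0 0 0.92;0 0 0.014 0 0 0 0.92;0 0 0.012 0 0 0 0.92;0 0 0 0 0 0 0.92")

```text
time_s: 13.15
ee_pos: [0.4625, -0.1019, 0.1413]
ee_rot: [-3.141, 0.003, 0.228]
ft_force: [0.4, 0.3, 0.1]
opening: 0.014
```

```bash
python3 - <<'E'
from h import *
to(.4636,-.102,.125,13)
c=camera("scene"); save(c,"scene5.png",(190,90,290,165),7)
E
```

```text
t 13.15 pos [ 0.4625 -0.1019  0.1413] rot [-1.799e+02  1.000e-01  1.300e+01] j7 -1.35 F [0.4 0.3 0.1] M [-0.01  0.02  0.01] op 0.014
 shift [0.0011 0.0003 0.0163] turn [-0.1  0.1  0. ]
```

View pics/scene5.png

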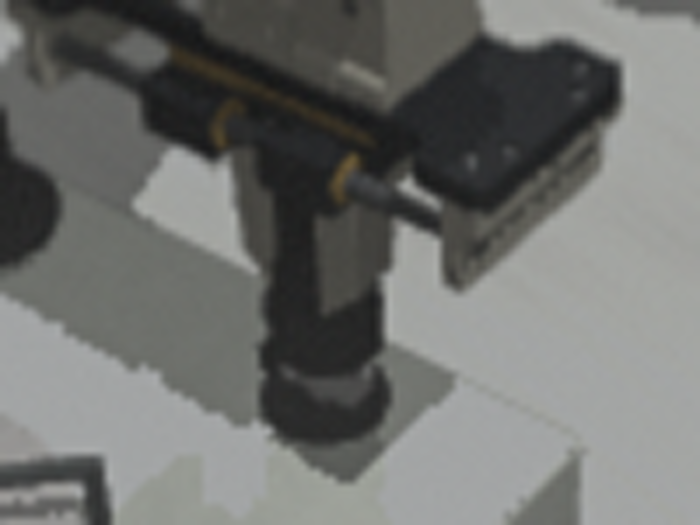

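Aligned by eye. I'll creep in with 1 mm rows.

Request:
servo_tool(plan="0.0005 0 0.001 0 0 0 0.92;0 0 0.001 0 0 0 0.92;0 0 0.001 0 0 0 0.92;0 0 0.001 0 0 0 0.92;0 0 0.001 0 0 0 0.92;0 0 0 0 0 0 0.92")

```text
time_s: 13.8
ee_pos: [0.4639, -0.102, 0.1377]
ee_rot: [3.142, 0.0, 0.228]
ft_force: [-0.0, 0.1, -0.3]
opening: 0.014
```

```bash
python3 - <<'E'
from h import *
to(.4636,-.102,.125,13)
E
```

```text
t 13.8 pos [ 0.4639 -0.102   0.1377] rot [180.    0.   13.1] j7 -1.35 F [-0.   0.1 -0.3] M [0.02 0.07 0.03] op 0.014
 shift [-0.0003 -0.0001  0.0127] turn [0.  0.  0.1]
```

Request:
servo_tool(plan="0 0 0.001 0 0 0 0.92;0 0 0.001 0 0 0 0.92;0 0 0.001 0 0 0 0.92;0 0 0 0 0 0 0.92")

```text
time_s: 14.2
ee_pos: [0.4639, -0.102, 0.1346]
ee_rot: [-3.142, 0.0, 0.229]
ft_force: [-0.5, -0.1, -0.8]
opening: 0.0139
```

```bash
python3 - <<'E'
from h import *
to(.4636,-.102,.125,13)
E
```

```text
t 14.2 pos [ 0.4639 -0.102   0.1346] rot [-180.     0.    13.1] j7 -1.35 F [-0.5 -0.1 -0.8] M [0.06 0.03 0.02] op 0.0139
 shift [-0.0003 -0.      0.0096] turn [-0.   0.   0.1]
```

Request:
servo_tool(plan="0 0 0.001 0 0 0 0.92;0 0 0.001 0 0 0 0.92;0 0 0.001 0 0 0 0.92;0 0 0.001 0 0 0 0.92;0 0 0.001 0 0 0 0.92;0 0 0 0 0 0 0.92")

```text
time_s: 14.8
ee_pos: [0.4639, -0.102, 0.1296]
ee_rot: [-3.142, 0.0, 0.229]
ft_force: [-0.1, 0.1, -0.6]
opening: 0.0142
```

```bash
python3 - <<'E'
from h import *
to(.4636,-.102,.125,13)
E
```

```text
t 14.8 pos [ 0.4639 -0.102   0.1296] rot [-180.     0.    13.1] j7 -1.36 F [-0.1  0.1 -0.6] M [-0.05  0.03 -0.02] op 0.0142
 shift [-0.0003 -0.0001  0.0046] turn [-0.   0.   0.1]
```

Request:
servo_tool(plan="0 0 0.001 0 0 0 0.92;0 0 0.001 0 0 0 0.92;0 0 0.001 0 0 0 0.92;0 0 0.001 0 0 0 0.92;0 0 0.001 0 0 0 0.92;0 0 0 0 0 0 0.92")

```text
time_s: 15.4
ee_pos: [0.464, -0.102, 0.1248]
ee_rot: [3.141, -0.0, 0.228]
ft_force: [-1.4, -0.8, 4.3]
opening: 0.0136
```

```bash
python3 - <<'E'
from h import *
to(.4636,-.102,.119,13)
E
```

```text
t 15.4 pos [ 0.464  -0.102   0.1248] rot [180.   -0.   13.1] j7 -1.36 F [-1.4 -0.8  4.3] M [ 0.02  0.33 -0.06] op 0.0136
 shift [-0.0004 -0.0001  0.0058] turn [ 0.  -0.   0.1]
```

Contact came at TCP 0.125, exactly where the collar should stop it. Now I'll press against the spring.

Request:
servo_tool(plan="0 0 0.001 0 0 0 0.92;0 0 0.001 0 0 0 0.92;0 0 0.001 0 0 0 0.92;0 0 0.001 0 0 0 0.92;0 0 0 0 0 0 0.92")

```text
time_s: 15.9
ee_pos: [0.464, -0.102, 0.1209]
ee_rot: [3.141, -0.0, 0.228]
ft_force: [-1.2, 0.8, 6.8]
opening: 0.0137
```

```bash
python3 - <<'E'
from h import *
to(.4636,-.102,.119,13)
E
```

```text
t 15.9 pos [ 0.464  -0.102   0.1209] rot [180.   -0.   13.1] j7 -1.36 F [-1.2  0.8  6.8] M [0.09 0.59 0.03] op 0.0137
 shift [-0.0004 -0.0001  0.0019] turn [ 0.  -0.   0.1]
```

Request:
servo_tool(plan="0 0 0.001 0 0 0 0.92;0 0 0.001 0 0 0 0.92;0 0 0.0005 0 0 0 0.92;0 0 0 0 0 0 0.92;0 0 0 0 0 0 0.92")

```text
time_s: 16.4
ee_pos: [0.4642, -0.102, 0.1192]
ee_rot: [3.141, -0.001, 0.228]
ft_force: [-5.2, 0.3, 17.1]
opening: 0.0138
```

```bash
python3 - <<'E'
from h import *
to(.4636,-.102,.119,13)
c=camera("scene"); save(c,"scene6.png",(150,90,400,270),3)
d=trace(c,"timer")[0]; P=cloud(c,d["pixels"])
hi=P[P[:,2]>np.percentile(P[:,2],97)-0.012]
print(cv2.minAreaRect((hi[:,:2]*1000).astype(np.float32)))
E
```

```text
t 16.4 pos [ 0.4642 -0.102   0.1192] rot [180.   -0.   13.1] j7 -1.36 F [-5.2  0.3 17.1] M [0.13 1.26 0.02] op 0.0138
 shift [-0.0006 -0.0001  0.0002] turn [ 0.  -0.   0.1]
((503.6813659667969, -266.1725158691406), (42.02638244628906, 15.324113845825195), 10.41482925415039)
```

View pics/scene6.png

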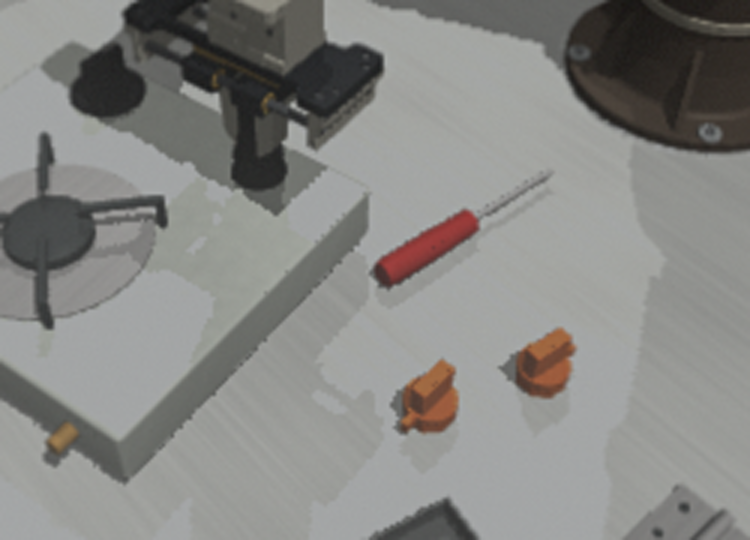

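At the bottom stop: TCP dropped 6 mm past first contact and the force rose to 17 N. The knob at (258,168) sits flush, and the hinge and tray look undisturbed. Handing in.

```bash
python3 - <<'E'
from h import *
to(.4636,-.102,.119,13)
print(finish_job())
E
```

```text
t 16.5 pos [ 0.4642 -0.102   0.1192] rot [180.   -0.   13.1] j7 -1.36 F [-4.3  0.4 17.7] M [ 0.14  1.26 -0.02] op 0.0133
 shift [-0.0005 -0.0001  0.0002] turn [ 0.  -0.   0.1]
the job is handed in; nothing more can be done
None
```

I turned the timer anticlockwise to its zero stop first. Then I picked up the black knob, turned it to about 13° to match the spindle, slid it on and pressed it in. I handed the job in at 16.5 s with the knob still held down.

- **Fit:** the knob slid on with under 1 N. It met the collar at the expected height, the spring took about 4–7 N, and the knob stopped 6 mm lower at about 17 N, which is the bottom stop.
- **Timer:** turning it to the stop gave a clear jump in the wrist moment. The top view then measured its bar at 13.7°, against 13.5° for the hob. The side view read lower, 11.3° then and 10.4° at the end. I took that as camera noise, and did not take a top view again at the end.
- **Surroundings:** in the last picture the parts of the hinge and tray in view looked undisturbed. The jar was outside that crop, so I did not check it at the end. It stood clear in the earlier full view, taken before I gripped the knob.

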